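Refit the generator's air filter and lift its cover back off

TASK

Refit the air filter of the generator engine: take the dust cap off the intake pipe and stand it in the parts tray, then pick up the filter insert with its cover still on it, carry the two together and set them down gently on the engine's round pan, the insert fully home over the pipe. Then let go of the insert, take hold of the cover and lift off the cover alone, straight up, so that the insert stays seated and undisturbed. Finish while still holding the cover, level and still above the insert with its lower rim higher than the top of the insert's knob, so that the fit can be inspected; leave everything else on the bench where it is.

Things in the scene. Friction and masses are not known exactly. Their poses are not given: they have to be found in the camera images.
- engine: a small petrol engine with a red fuel tank, fixed to the bench at the robot's right; its place and yaw vary. Its origin lies on the bench top straight below the centre of the air cleaner pan. The engine block begins 150 mm from the pan's centre in the engine's -y direction and is up to 345 mm tall there; nothing of the engine stands higher than the pan nearer than that
- seat (a point): the centre of the air cleaner pan's floor, 90 mm above the bench, where the centre of the insert's underside must finally lie. The pan is a black disc 140 mm across with a round raised rim (112 mm inside, 118 mm outside, 10 mm tall). The insert (104 mm across, bottom edge chamfered) fits inside the rim with 4 mm all round. From the centre of the pan the intake pipe stands up, 36 mm across and 34 mm tall, at first covered by the dust cap
- cap: the grey plastic dust cap over the intake pipe: a cup standing mouth-down with its rim on the pan's floor, 48 mm across, 42 mm tall, wall 2.5 mm, loose on the pipe (about 3 mm play), 30 g. Origin at the centre of its open rim, z up through its closed top
- cap_mid (a point): the centre of the cap, half-way up (21 mm above its rim)
- tray: the parts tray: a flat steel tray, 150 mm (x) by 200 mm (y), walls 22 mm tall and 4 mm thick, floor 4 mm thick, fixed to the bench. Origin at the centre of its underside. The cap may stand anywhere in it; a socket stands in its +y half, its -y half is empty
- insert: the new filter insert (the inner lid of the air cleaner): a pleated filter ring 104 mm across, open below (bore 76 mm), closed on top by a steel plate at 58 mm height. In the middle of the plate is a centring boss (41 mm across, 8 mm tall), and above it on a 10 mm stud the insert's round knurled metal knob. Mass about 0.26 kg. It stands on the bench at the robot's left with the cover over it, so that only the knob is seen. Origin at the centre of its underside, z up
- insert_knob (a point): the centre of the insert's knob, 100 mm above the insert's underside. The knob is 22 mm across and 22 mm tall (89 to 111 mm above the insert's underside) and stands free above the cover's collar, whose top is at 87 mm. Lifting the insert by this knob brings the cover along, since the cover only rests on the insert's top plate
- cover: the black cover (the outer lid): a round pot turned mouth-down over the insert, 132 mm across, with a flat top 57 mm above its lower rim and a central open collar. Mass about 0.24 kg, not fastened. Origin at the centre of its lower rim plane, z up; nested on the insert its rim is 4 mm above the insert's underside
- cover_collar (a point): the middle of the cover's collar, 70 mm above the cover's lower rim. The collar is an upright tube in the centre of the cover's top, 54 mm outside, 47 mm inside, 26 mm tall (57 to 83 mm above the cover's rim); the knob stands up through it, its top 24 mm higher than the collar's. Gripped from above across its outside and raised, it brings the cover alone, with 3 mm play round the boss
- socket: a plain steel wrench socket, 26 mm across and 30 mm tall, standing in the +y half of the parts tray; bystander
- old_element: the dirty old filter ring, 104 mm across, 56 mm tall, hollow, with dark brown pleats and no top plate, knob or cover; bystander. Origin at the centre of its underside
- spray_can: a spray can, 60 mm across, 190 mm tall, standing; bystander. Origin at the centre of its underside
- grease_jar: a squat lidded jar, 72 mm across, 65 mm tall; bystander. Origin at the centre of its underside
- tape_roll: a roll of black tape lying flat, 96 mm across, 19 mm tall; bystander. Origin at the centre of its underside
- wrench: a 170 mm steel wrench lying flat at the far side of the bench; bystander
- screwdriver: a 190 mm screwdriver lying on the bench's left side; bystander
Mind the look-alikes: they are no part of the job. Of the things like the cap, leave any that is pink or turquoise; of the rest the smaller one is meant.

How it is judged:
By the outcome, as a careful person would: the job done as asked, in the order asked, and still so for the second after the job is handed in, while the arm keeps its last pose, push and grip.
It also fails if it takes over 61 s, if anything falls off the work surface, if the arm or the gripper's body presses on something with over 40 N, if the wrist force passes 120 N, or if a joint passes its speed limit or range.

ROBOT

A 6-joint arm with a two-finger parallel gripper is mounted at the origin on the work surface. World frame = base frame: x ahead of the robot, y to its left, z up, the work surface at z = 0. Lengths are in m, angles in rad, forces in N, time in s.
With the tool pointing down it reaches from about 0.35 to 0.85 m from the base axis. Payload 8.1 kg.
Tool frame: the origin (TCP) lies at the centre of the arm's flange, where the gripper is bolted on; the fingertips stand 186 mm ahead of it and the grasp point (between the pads) lies 167 mm ahead of it; z points along the fingers, y is the direction in which the jaws open and shut (so a half turn about z gives the same grasp; the last joint's range is limited). The gripper opens to 93 mm and grips with 3 to 60 N. Pads are 15 mm wide; open, the fingers measure 128 mm over their backs; the gripper's body (75 mm by 188 mm) begins 65 mm behind the grasp point.
Start: joints at [1.119, 0.13, 1.488, -0, 1.523, -0.085], TCP at [0.215, 0.56, 0.405] pointing down, gripper open.
Joint ranges: [-2.96, 2.96], [-0.89, 2.26], [0.02, 2.5], [-1.34, 4.48], [0, 2.73], [-2.66, 2.66]. Speed limits (rad/s): [2.39, 2.39, 2.79, 3.14, 3.14, 3.14].

INTERFACE

Orientations are given as a rotation vector (axis times angle).
In Python, from plant import robot, viewer, order gives the robot as it stands.
- The arm moves only by the tool apply_moves, never from a script. Its argument "deltas" is a list of rows, each a list of 3 entries, a list of its own where there are three numbers: the finger opening in mm, from 0 to 93, then the shift along the tool's x, y, z in mm, then the turn about the tool's z in rad. In form: [[grip, [dx, dy, dz], yaw], ...]. A call has 1 to 5 rows; each row shifts and turns the commanded pose from where the row before left it, along the tool's axes as they then stand; what a row does not reach is not made up. A row lasts 1/8 s, in which the tool goes at most 62.5 mm and 10.7 degrees, less where a joint would pass 70% of its speed; a pose out of reach is approached as far as the arm can. A call is refused whole if a number of a shift passes 62.5 or a number of a turn 0.188, either way. A call with a gripper value outside its range is refused whole. The fingers move at their own pace and stop on an object; "grip_force" is the grip in N (left out, the last holds). Time passes only in rows, so rows that do not move let the fingers close. It gives the time, the measured TCP pose, the force and the opening at its end, in the units of the state.
- robot.read_state(): the state, without advancing time (a new reading comes with each control period).
- viewer.read_camera(name): name is "scene" or "top" or "wrist"; returns the picture (400x640x3 uint8, blue, green, red); there is no depth.
- viewer.get_calibration(name): a dict with "fx", "fy", "cx", "cy" (pixels), "R" (3x3) and "t" (3): a world point X has camera coordinates R X + t. Camera axes: x right, y down, z forward; pixel columns grow to the right and rows downward; lengths in m; the calibration is good to about 2 mm. A picture is of the moment at which its call begins: read the wrist's pose just before it. get_calibration takes no time and is no camera call; for the wrist camera it gives the pose at the moment of the call.
- order.close_job(): hands the job in, once; it reports no verdict.
The state is a dict: "t": time; "q": joint angles; "dq": joint speeds; "joint_torque": joint torques, N m; "tool_pos": TCP position; "orientation": TCP orientation; "force": force on the tool from outside, world axes, zero at the start; "wrist_torque": the same for the moment, N m; "opening": finger opening in m.
Only numpy, scipy, OpenCV 4.12 (cv2) and the standard library are available. Lean on these libraries where they do the work, as an engineer would, in place of code of your own. Each camera call takes 0.05 s, during which the arm holds its last target. There are 200 camera calls.

## Working session

There is one attempt and no reset: what is moved stays moved. The work goes in short steps, Python scripts to look and compute and a tool call to move; the robot and the scene stay as the last step left them, time stands still between calls to the robot, and variables do not carry over. Pictures are saved under pics/ and viewed, about 8 in all and at most 12, crops included, and the job is handed in when it is done.

Besides the shell and the picture viewer there is one more tool, called after ">>>" as name(argument=value, ...), one argument or row to a line, values as JSON. apply_moves: Moves the arm, as the interface text tells. Its arguments: {"type":"object","properties":{"deltas":{"type":"array"},"grip_force":{"type":"number"}},"required":["deltas"]}

```bash
mkdir -p pics; python3 - <<'E'
from plant import robot, viewer
import cv2
for n in ("scene","top"):
    cv2.imwrite(f"pics/{n}0.png",viewer.read_camera(n)); c=viewer.get_calibration(n); print(n,c)
s=robot.read_state(); print(s['t'],s['tool_pos'],s['orientation'],s['force'],s['opening'])
E
```

```text
scene {'fx': 408.8219954674914, 'fy': 408.8219954674914, 'cx': 317.6209028547291, 'cy': 188.14535425827057, 'R': array([[ 0.53909426,  0.84224415,  0.00147294],
       [ 0.61910295, -0.39508161, -0.67869143],
       [-0.57104196,  0.36679056, -0.73442207]]), 't': array([-0.37925047, -0.26028346,  1.31125073])}
top {'fx': 398.8629951134603, 'fy': 398.8629951134603, 'cx': 317.05904182639784, 'cy': 198.00228088810968, 'R': array([[-1.63790734e-02, -9.99865831e-01, -2.15696694e-04],
       [-9.90948788e-01,  1.62617467e-02, -1.33251846e-01],
       [ 1.33237475e-01, -1.96879739e-03, -9.91082186e-01]]), 't': array([0.07659969, 0.60055828, 1.01936284])}
0.1 [0.21507151 0.55990386 0.4038023 ] [-5.72907560e-01 -3.08845294e+00  2.50494032e-03] [0.26493288 0.18259186 0.17747757] 0.09281046368843011
```

View pics/scene0.png

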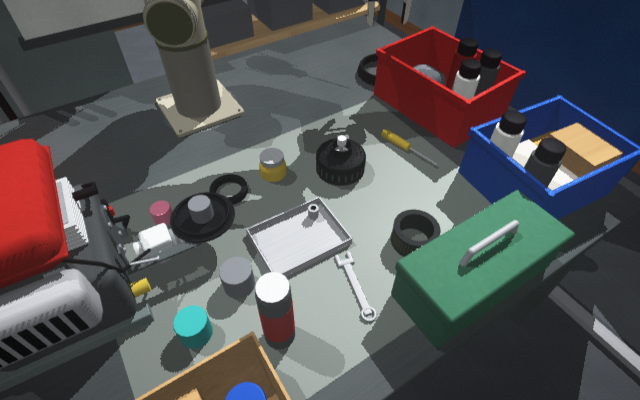

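View pics/top0.png

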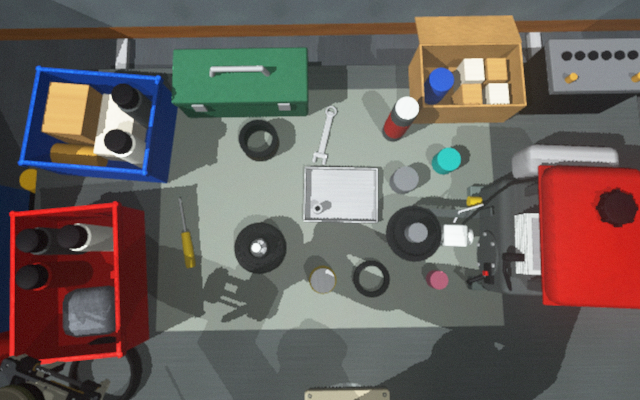

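The scene view shows the knob at about (342,143), the cap on the pan at (200,203), and the tray at (300,235). In the top view the cap is at (417,232), the knob at (260,247), the tray centre at (342,194) and the socket at (318,208). The larger grey look-alike at (404,179), the turquoise one and the pink one stay where they are.

```bash
cat > h.py <<'E'
import numpy as np, cv2
from plant import robot, viewer
def ray(c,uv,z):
    d=c['R'].T@np.array([(uv[0]-c['cx'])/c['fx'],(uv[1]-c['cy'])/c['fy'],1.]); o=-c['R'].T@c['t']
    return o+d*(z-o[2])/d[2]
def blob(im,seed,r,lo,hi):
    """mask of BGR range near the seed; component nearest to the seed -> centroid, area, box"""
    m=cv2.inRange(im,lo,hi); k=np.zeros_like(m); cv2.circle(k,seed,r,255,-1); m&=k
    n,l,s,c=cv2.connectedComponentsWithStats(m)
    ok=[i for i in range(1,n) if s[i,4]>15]
    i=min(ok,key=lambda i:np.hypot(*(c[i]-seed)))
    return c[i],s[i],l==i
def tool():
    s=robot.read_state(); R=cv2.Rodrigues(np.array(s['orientation']))[0]
    return np.array(s['tool_pos']),R,s
def go(x,y,z,p=None):
    """shift in tool axes (mm) that brings grasp point to x,y,z"""
    t,R,s=tool(); g=t+R[:,2]*.167
    return (R.T@(np.array([x,y,z])-g)*1000).round(1)
E
python3 - <<'E'
from h import *
a=cv2.imread('pics/top0.png');b=cv2.imread('pics/scene0.png')
T=viewer.get_calibration('top');S=viewer.get_calibration('scene')
for n,i,c,s,z,r in [('cap',a,T,(417,232),.132,14),('cap',b,S,(200,203),.132,15),('knob',a,T,(260,247),.111,12),('knob',b,S,(342,143),.111,12),('gray2',a,T,(404,179),.04,16),('gray2',b,S,(237,277),.04,20)]:
    print(n,i[s[1],s[0]])
    v=int(i[s[1],s[0]].mean()); lo=v-35
    cc,st,_=blob(i,s,r,(lo,)*3,(255,)*3); print(n,cc,st,ray(c,cc,z).round(4))
for uv in [(304,166),(382,167),(380,222),(304,219)]: print('tray',ray(T,uv,.022).round(3))
print('socket',ray(T,(318,208),.03)); print('panT',ray(T,(414,233),.1),'jar',ray(T,(322,279),.065),'tape',ray(T,(371,278),.019))
t,R,s=tool();print(R.round(3), go(0.4,0.2,.3))
A=np.hstack([cv2.resize(a[190:275,375:460],None,fx=4.5,fy=4.5,interpolation=2),cv2.resize(a[205:290,215:300],None,fx=4.5,fy=4.5,interpolation=2)])
cv2.imwrite('pics/c1.png',A)
E
```

```text
cap [164 160 155]
cap [417.2027972  232.14335664] [408 223  19  19 286] [ 0.5029 -0.1717  0.132 ]
cap [162 156 151]
cap [198.39194139 202.83516484] [188 195  22  16 273] [ 0.5054 -0.1721  0.132 ]
knob [227 227 224]
knob [255.73529412 247.14705882] [252 243   9   9  68] [0.4738 0.2183 0.111 ]
knob [123 122 118]
knob [341.67096774 141.61935484] [336 134  13  17 155] [0.4871 0.2101 0.111 ]
gray2 [162 158 154]
gray2 [404.21686747 176.9363167 ] [388 163  31  28 581] [ 0.6548 -0.1674  0.04  ]
gray2 [166 160 154]
gray2 [235.84993532 270.84087969] [217 257  41  29 773] [ 0.6402 -0.1629  0.04  ]
tray [0.693 0.101 0.022]
tray [ 0.687 -0.112  0.022]
tray [ 0.537 -0.101  0.022]
tray [0.548 0.103 0.022]
socket [0.57610004 0.06465049 0.03      ]
panT [ 0.50233907 -0.17168357  0.1       ] jar [0.39188063 0.05769993 0.065     ] tape [ 0.3892748  -0.07213223  0.019     ]
[[-0.933  0.359 -0.001]
 [ 0.359  0.933 -0.001]
 [ 0.    -0.002 -1.   ]] [-301.7 -269.5  -62.8]
```

View pics/c1.png

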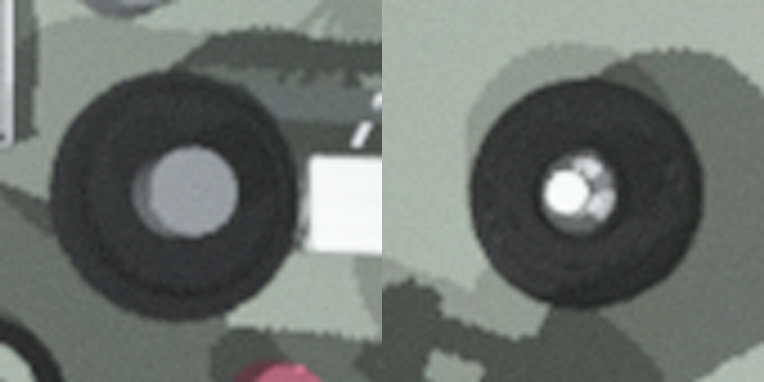

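>>> apply_moves(
  deltas=[
    [93, [0, 0, -15], 0.188],
    [93, [0, 0, -15], 0.188],
    [93, [0, 0, -15], 0.188],
    [93, [0, 0, -15], 0.188],
    [93, [0, 0, 0], 0.188],
  ],
  grip_force=12,
)

```text
t: 0.72
tool_pos: [0.2152, 0.5603, 0.4659]
orientation: [-1.914, -2.491, -0.003]
force: [0.5, 0.2, -0.3]
opening: 0.0933
```

>>> apply_moves(
  deltas=[
    [93, [0, 0, 0], 0.188],
    [93, [0, 0, 0], 0.0755],
    [93, [-60, 23, 0], 0],
    [93, [-60, 23, 0], 0],
    [93, [-60, 23, 0], 0],
  ],
)

```text
t: 1.35
tool_pos: [0.2831, 0.3836, 0.4641]
orientation: [2.216, 2.226, -0.001]
force: [1.1, -0.8, 0.8]
opening: 0.093
```

>>> apply_moves(
  deltas=[
    [93, [-60, 23, 0], 0],
    [93, [-60, 23, 0], 0],
    [93, [-60, 23, 0], 0],
    [93, [-60, 23, 0], 0],
    [93, [-60, 23, 0], 0],
  ],
)

```text
t: 1.98
tool_pos: [0.3958, 0.0919, 0.4646]
orientation: [2.217, 2.225, 0.001]
force: [1.1, 0.9, -0.2]
opening: 0.0928
```

>>> apply_moves(
  deltas=[
    [93, [-60, 23, 0], 0],
    [93, [-60, 23, 0], 0],
    [93, [0, 0, 0], 0],
    [93, [0, 0, 0], 0],
    [93, [0, 0, 0], 0],
  ],
)

```text
t: 2.6
tool_pos: [0.4406, -0.0215, 0.4647]
orientation: [-2.215, -2.227, -0.0]
force: [0.2, -0.4, 0.2]
opening: 0.0928
```

```bash
python3 - <<'E'
from h import *
t,R,s=tool(); c=viewer.get_calibration('wrist'); im=viewer.read_camera('wrist'); cv2.imwrite('pics/w1.png',im)
print(s['t'],t,R.round(3),s['q'],s['force'],go(.504,-.172,.12)); print(c)
E
```

```text
2.6 [ 0.4406466  -0.02146756  0.46468745] [[-0.005  1.    -0.   ]
 [ 1.     0.005  0.   ]
 [ 0.    -0.    -1.   ]] [-1.65135454e-01 -3.26801030e-01  1.80761301e+00  3.17905165e-04
  1.66093159e+00 -1.70565603e-01] [ 0.21184421 -0.40013736  0.1954421 ] [-151.1   62.4  177.8]
{'fx': 346.43025637570895, 'fy': 346.43025637570895, 'cx': 318.3839459483756, 'cy': 200.09661970411494, 'R': array([[ 0.99998481,  0.00537788,  0.00121035],
       [ 0.00477018, -0.95426355,  0.29892861],
       [ 0.00276259, -0.2989183 , -0.95427471]]), 't': array([-0.43975264, -0.07452143,  0.44127339])}
```

View pics/w1.png

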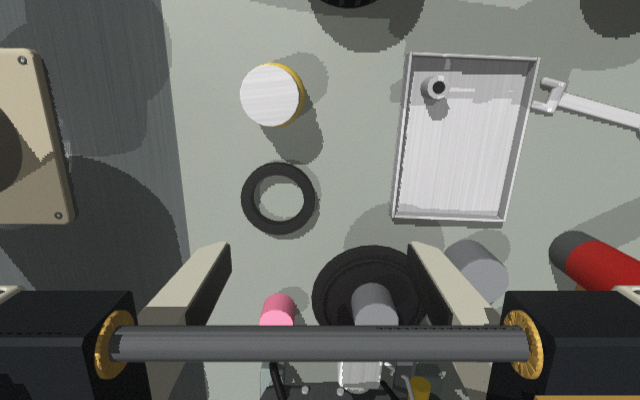

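Wrist view: the cap is at about (373,300) inside the pan. The tray rim corners are at (412,54), (538,58), (506,222) and (393,218), and its lower (-y) half is empty.

```bash
python3 - <<'E'
from h import *
W=viewer.get_calibration('wrist');T=viewer.get_calibration('top')
q=[ray(W,u,.022) for u in [(412,54),(538,58),(506,222),(393,218)]]
print(np.round(q,3),np.mean(q,0).round(3)); print('can top',ray(T,(406,104),.19),ray(T,(396,130),0))
print('gray2',ray(W,(476,258),.05)); print(go(.504,-.172,.16),robot.read_state()['opening'])
E
```

```text
[[ 0.545  0.104  0.022]
 [ 0.688  0.101  0.022]
 [ 0.685 -0.098  0.022]
 [ 0.537 -0.093  0.022]] [0.614 0.004 0.022]
can top [ 0.80120807 -0.1457662   0.19      ] [ 0.79713516 -0.15930747  0.        ]
gray2 [ 0.63897308 -0.13552712  0.05      ]
[-151.1   62.4  137.8] 0.09307595487273515
```

>>> apply_moves(
  deltas=[
    [66, [-50, 20, 30], 0],
    [66, [-50, 20, 30], 0],
    [66, [-51, 22, 40], 0],
    [66, [0, 0, 37], 0],
    [66, [0, 0, 0], 0],
  ],
)

```text
t: 3.28
tool_pos: [0.5005, -0.1677, 0.3278]
orientation: [-2.211, -2.222, 0.004]
force: [-0.4, 0.2, 0.4]
opening: 0.0659
```

```bash
python3 - <<'E'
from h import *
t,R,s=tool(); c=viewer.get_calibration('wrist'); im=viewer.read_camera('wrist'); cv2.imwrite('pics/w2.png',im)
print(s['t'],t,R.round(3),s['opening'],go(.504,-.172,.116))
E
```

```text
3.275 [ 0.50048628 -0.16766432  0.32780225] [[-0.005  1.    -0.006]
 [ 1.     0.005  0.003]
 [ 0.003 -0.006 -1.   ]] 0.06590767948413849 [-4.6  3.3 47.5]
```

View pics/w2.png

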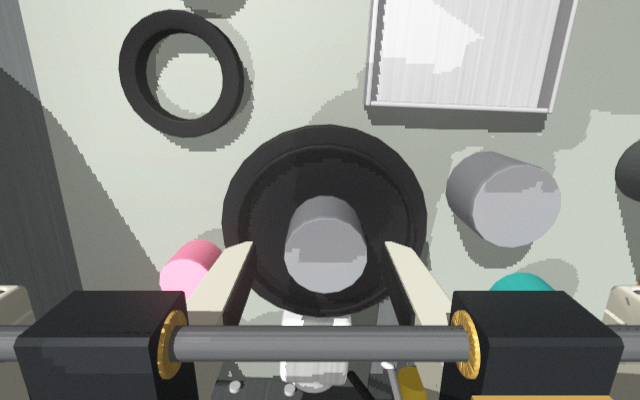

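The cap top disc spans columns 285–367 with its centre near (326,250). The pan's outer disc spans columns 222–427 and rows 125–315.

```bash
python3 - <<'E'
from h import *
W=viewer.get_calibration('wrist')
for u in [(285,250),(367,250),(326,293),(326,213)]: print('cap',ray(W,u,.132).round(4))
im=cv2.imread('pics/w2.png')
# pan's upper outline: first dark pixel under bright bench in each column / row ends
g=cv2.cvtColor(im,6); pts=[]
for v in range(150,225,3):
    r=np.where(g[v,180:470]<75)[0]+180; pts+= [(r[0],v),(r[-1],v)]
P=np.array([ray(W,p,.09)[:2] for p in pts])
from scipy.optimize import least_squares
f=least_squares(lambda p:np.hypot(*(P-p[:2]).T)-p[2],[.504,-.172,.07],loss='soft_l1',f_scale=.002)
print(f.x,np.median(abs(f.fun)))
print(go(.504,-.172,.116))
E
```

```text
cap [ 0.4808 -0.1681  0.132 ]
cap [ 0.527  -0.1678  0.132 ]
cap [ 0.5042 -0.1956  0.132 ]
cap [ 0.5036 -0.1459  0.132 ]
[ 0.50327461 -0.17184454  0.06910221] 0.00013548279304868155
[-4.6  3.3 47.5]
```

>>> apply_moves(
  deltas=[
    [66, [-4, 3, 20], 0],
    [66, [0, 0, 20], 0],
    [66, [0, 0, 6], 0],
    [44, [0, 0, 0], 0],
    [44, [0, 0, 0], 0],
  ],
)

```text
t: 3.95
tool_pos: [0.5051, -0.1729, 0.2869]
orientation: [2.215, 2.224, 0.001]
force: [-0.2, -0.5, 0.3]
opening: 0.0503
```

>>> apply_moves(
  deltas=[
    [44, [0, 0, 0], 0],
    [44, [0, 0, 0], 0],
    [44, [0, 0, -10], 0],
    [44, [0, 0, -20], 0],
    [44, [0, 0, -20], 0],
  ],
)

```text
t: 4.58
tool_pos: [0.5045, -0.1731, 0.3362]
orientation: [-2.218, -2.225, 0.0]
force: [0.2, 0.2, -0.8]
opening: 0.0485
```

```bash
python3 - <<'E'
from h import *
t,R,s=tool(); print(s['t'],t,R.round(3),s['force'],s['opening'],(t+R[:,2]*.167).round(4),go(.60,-.042,.16))
E
```

```text
4.575 [ 0.50445087 -0.17313333  0.33623162] [[-0.003  1.    -0.   ]
 [ 1.     0.003 -0.   ]
 [-0.    -0.    -1.   ]] [ 0.15849763  0.21108523 -0.80090858] 0.048480194464624336 [ 0.5044 -0.1731  0.1692] [130.8  96.    9.2]
```

>>> apply_moves(
  deltas=[
    [44, [5, 5, -10], 0],
    [44, [45, 30, 0], 0],
    [44, [45, 35, 0], 0],
    [44, [36, 26, 10], 0],
    [44, [0, 0, 50], 0],
  ],
)

```text
t: 5.2
tool_pos: [0.6033, -0.0388, 0.2885]
orientation: [2.209, 2.225, 0.009]
force: [0.6, -0.4, -0.2]
opening: 0.0485
```

>>> apply_moves(
  deltas=[
    [44, [0, 0, 50], 0],
    [44, [0, 0, 20], 0],
    [44, [0, 0, 8], 0],
    [44, [0, 0, 3], 0],
    [44, [0, 0, 0], 0],
  ],
)

```text
t: 5.82
tool_pos: [0.601, -0.042, 0.2061]
orientation: [2.216, 2.223, 0.003]
force: [0.5, 0.4, -0.0]
opening: 0.0485
```

>>> apply_moves(
  deltas=[
    [44, [0, 0, 3], 0],
    [44, [0, 0, 2], 0],
    [44, [0, 0, 0], 0],
  ],
)

```text
t: 6.2
tool_pos: [0.6006, -0.0418, 0.2006]
orientation: [2.217, 2.224, 0.001]
force: [-2.5, 0.5, 7.2]
opening: 0.0486
```

>>> apply_moves(
  deltas=[
    [54, [0, 0, 0], 0],
    [66, [0, 0, 0], 0],
    [66, [0, 0, -10], 0],
    [66, [0, 0, -40], 0],
    [66, [0, 0, -50], 0],
  ],
)

```text
t: 6.82
tool_pos: [0.5994, -0.0416, 0.2995]
orientation: [-2.216, -2.224, 0.003]
force: [1.3, -0.1, -0.3]
opening: 0.0662
```

```bash
python3 - <<'E'
from h import *
t,R,s=tool(); a=viewer.read_camera('top'); cv2.imwrite('pics/t2.png',a)
print(s['t'],t,s['opening'],go(.474,.218,.16))
# clean cap check later from scene
E
```

```text
6.825 [ 0.59941131 -0.04162321  0.29949456] 0.0661508618596711 [ 260.6 -128.4  -19.7]
```

>>> apply_moves(
  deltas=[
    [66, [20, -10, -30], 0],
    [66, [50, -25, 0], 0],
    [66, [50, -25, 0], 0],
    [66, [50, -25, 0], 0],
    [66, [50, -25, 0], 0],
  ],
)

```text
t: 7.5
tool_pos: [0.4884, 0.1793, 0.33]
orientation: [2.218, 2.225, 0.002]
force: [0.4, 0.9, -0.3]
opening: 0.0656
```

>>> apply_moves(
  deltas=[
    [60, [40, -18, 0], 0],
    [60, [0, 0, 10], 0],
    [60, [0, 0, 0], 0],
    [60, [0, 0, 0], 0],
  ],
)

```text
t: 8.0
tool_pos: [0.4717, 0.2169, 0.3193]
orientation: [2.219, 2.224, -0.0]
force: [0.6, -0.0, -0.6]
opening: 0.0599
```

```bash
python3 - <<'E'
from h import *
t,R,s=tool(); c=viewer.get_calibration('wrist'); im=viewer.read_camera('wrist')
sc=viewer.read_camera('scene')
cv2.imwrite('pics/w3.png',np.vstack([im[:,:],cv2.resize(sc[170:285,215:375],(640,460))])[::1][:, :] if 0 else np.hstack([im[60:360,150:490],cv2.resize(sc[170:290,225:375],(375,300))]))
print(s['t'],t,R.round(3),s['opening'],go(.474,.218,.16))
np.savez('w3.npz',im=im,**c)
E
```

```text
8.0 [0.47166233 0.2168647  0.31927696] [[-0.002  1.    -0.   ]
 [ 1.     0.002 -0.   ]
 [-0.    -0.    -1.   ]] 0.059910460040566084 [ 1.1  2.2 -7.5]
```

View pics/w3.png

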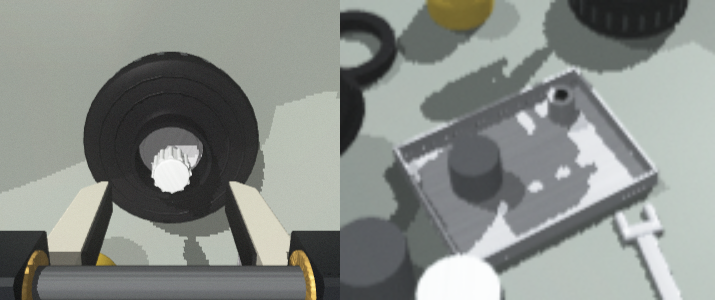

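The cap stands upright in the tray's -y half and the socket is untouched. The knob's top disc is at crop (172,176), which is (322,236) in the full picture.

```bash
python3 - <<'E'
from h import *
W=np.load('w3.npz'); W={k:W[k] for k in W}
for u in [(302,236),(343,236),(322,236),(322,254)]: print(ray(W,u,.111).round(4))
im=W['im'];g=cv2.cvtColor(im,6); pts=[]
for v in range(135,235,3):
    r=np.where(g[v,200:440]<62)[0]+200; pts+= [(r[0],v),(r[-1],v)]
from scipy.optimize import least_squares
P=np.array([ray(W,p,.061)[:2] for p in pts])
f=least_squares(lambda p:np.hypot(*(P-p[:2]).T)-p[2],[.474,.218,.066],loss='soft_l1',f_scale=.002)
print('cover',f.x,np.median(abs(f.fun))); print(go(.474,.218,.10))
E
```

```text
[0.461  0.2205 0.111 ]
[0.485  0.2206 0.111 ]
[0.4727 0.2206 0.111 ]
[0.4728 0.2089 0.111 ]
cover [0.47225047 0.22366698 0.06240223] 0.0001682426175444937
[ 1.1  2.2 52.5]
```

>>> apply_moves(
  deltas=[
    [50, [3.5, 1, 20], 0],
    [50, [0, 0, 15], 0],
    [50, [0, 0, 8], 0],
    [50, [0, 0, 0], 0],
    [50, [0, 0, 0], 0],
  ],
  grip_force=45,
)

```text
t: 8.72
tool_pos: [0.4724, 0.2213, 0.2768]
orientation: [2.217, 2.225, 0.001]
force: [0.8, -0.3, 0.3]
opening: 0.0497
```

>>> apply_moves(
  deltas=[
    [30, [0, 0, 0], 0],
    [20, [0, 0, 0.5], 0],
    [18, [0, 0, 0], 0],
    [18, [0, 0, 0], 0],
    [18, [0, 0, 0], 0],
  ],
)

```text
t: 9.35
tool_pos: [0.4724, 0.2213, 0.2759]
orientation: [2.217, 2.225, 0.001]
force: [2.8, 0.4, -0.7]
opening: 0.0214
```

>>> apply_moves(
  deltas=[
    [18, [0, 0, -5], 0],
    [18, [0, 0, -15], 0],
    [18, [0, 0, -20], 0],
    [18, [0, 0, -20], 0],
    [18, [0, 0, 0], 0],
  ],
)

```text
t: 9.98
tool_pos: [0.4728, 0.2216, 0.3382]
orientation: [2.216, 2.224, 0.006]
force: [-0.2, -1.2, -5.5]
opening: 0.021
```

```bash
python3 - <<'E'
from h import *
t,R,s=tool(); print(s['t'],t,R.round(4),s['force'],s['wrist_torque'],s['opening'],go(.5035,-.172,.24))
E
```

```text
9.975 [0.47276692 0.22159005 0.33816747] [[-0.0035  1.      0.0036]
 [ 1.      0.0035  0.0014]
 [ 0.0014  0.0036 -1.    ]] [-0.16455708 -1.15144848 -5.54139701] [ 0.00117079  0.01896631 -0.0461232 ] 0.02099854698772709 [-393.8   29.   -69.3]
```

>>> apply_moves(
  deltas=[
    [18, [0, 0, -20], 0],
    [18, [0, 0, -30], 0],
    [18, [-5, 0, -30], 0],
    [18, [-20, 1.5, -20], 0],
    [18, [-32, 2.5, 0], 0],
  ],
)

```text
t: 10.6
tool_pos: [0.4765, 0.1644, 0.4371]
orientation: [2.215, 2.226, 0.003]
force: [0.5, -0.3, -6.0]
opening: 0.0213
```

>>> apply_moves(
  deltas=[
    [18, [-40, 3, 0], 0],
    [18, [-40, 3, 0], 0],
    [18, [-40, 3, 0], 0],
    [18, [-40, 3, 0], 0],
    [18, [-40, 3, 0], 0],
  ],
)

```text
t: 11.22
tool_pos: [0.4917, -0.0368, 0.4347]
orientation: [-2.217, -2.224, 0.001]
force: [0.4, -0.1, -4.5]
opening: 0.021
```

>>> apply_moves(
  deltas=[
    [18, [-40, 3, 0], 0],
    [18, [-40, 3, 0], 0],
    [18, [-30, 2, 0], 0],
    [18, [-15, 1, 0], 0],
    [18, [0, 0, 0], 0],
  ],
)

```text
t: 11.85
tool_pos: [0.5014, -0.1609, 0.435]
orientation: [-2.218, -2.223, 0.0]
force: [0.2, 0.4, -4.4]
opening: 0.0208
```

```bash
python3 - <<'E'
from h import *
t,R,s=tool(); print(s['t'],t,R.round(4),s['force'],s['wrist_torque'],s['opening'],go(.5035,-.172,.24))
W=viewer.get_calibration('wrist'); im=viewer.read_camera('wrist'); cv2.imwrite('pics/w4.png',im); np.savez('w4.npz',im=im,**W)
E
```

```text
11.85 [ 0.50136366 -0.1608925   0.43499851] [[-2.2e-03  1.0e+00 -1.2e-03]
 [ 1.0e+00  2.2e-03  8.0e-04]
 [ 8.0e-04 -1.2e-03 -1.0e+00]] [ 0.16895299  0.37838755 -4.41670656] [-0.01301938 -0.01595295 -0.05370919] 0.020835428527066636 [-11.3   2.3  28. ]
```

View pics/w4.png

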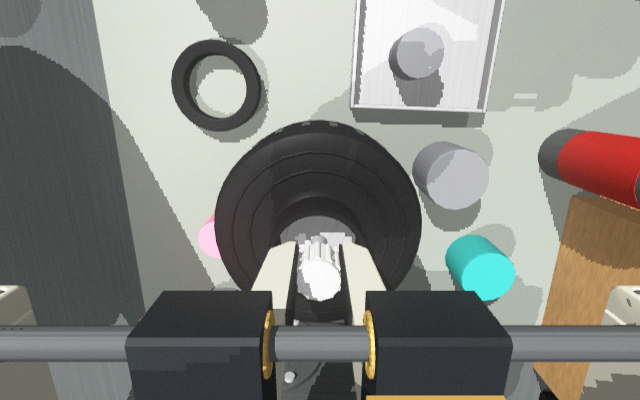

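The insert and cover hang level from the knob, whose top centre is near (321,280). In this view they hide the pan.

```bash
python3 - <<'E'
from h import *
W=np.load('w4.npz'); W={k:W[k] for k in W}
for u in [(300,281),(342,281),(321,281),(321,262),(321,300)]: print(ray(W,u,.270).round(4))
im=W['im'];g=cv2.cvtColor(im,6); pts=[]
for v in range(145,235,3):
    r=np.where(g[v,195:440]<70)[0]+195; pts+= [(r[0],v),(r[-1],v)]
from scipy.optimize import least_squares
P=np.array([ray(W,p,.216)[:2] for p in pts])
f=least_squares(lambda p:np.hypot(*(P-p[:2]).T)-p[2],[.5,-.16,.066],loss='soft_l1',f_scale=.002)
print('cover',f.x,np.median(abs(f.fun)),tool()[0])
E
```

```text
[ 0.4914 -0.1613  0.27  ]
[ 0.5112 -0.1613  0.27  ]
[ 0.5013 -0.1613  0.27  ]
[ 0.5012 -0.1514  0.27  ]
[ 0.5013 -0.1716  0.27  ]
cover [ 0.49951962 -0.15808975  0.0630679 ] 0.00011738330300080368 [ 0.50141569 -0.16016196  0.43517379]
```

>>> apply_moves(
  deltas=[
    [18, [-10.8, 2.2, 0], 0],
    [18, [0, 0, 15], 0],
    [18, [0, 0, 20], 0],
    [18, [0, 0, 12], 0],
    [18, [0, 0, 4], 0],
  ],
)

```text
t: 12.52
tool_pos: [0.5033, -0.171, 0.3827]
orientation: [-2.215, -2.224, 0.002]
force: [-0.5, 0.1, -5.2]
opening: 0.0208
```

>>> apply_moves(
  deltas=[
    [18, [0, 0, 4], 0],
    [18, [0, 0, 4], 0],
    [18, [0, 0, 3], 0],
    [18, [0, 0, 0], 0],
  ],
)

```text
t: 13.02
tool_pos: [0.5037, -0.1714, 0.3736]
orientation: [-2.217, -2.225, 0.0]
force: [1.2, -0.0, -5.3]
opening: 0.0208
```

>>> apply_moves(
  deltas=[
    [18, [0, 0, 3], 0],
    [18, [0, 0, 2], 0],
    [18, [0, 0, 1], 0],
    [18, [0, 0, 0], 0],
  ],
)

```text
t: 13.52
tool_pos: [0.5037, -0.1713, 0.3676]
orientation: [-2.217, -2.225, 0.0]
force: [0.5, -0.3, -5.9]
opening: 0.021
```

>>> apply_moves(
  deltas=[
    [18, [0, 0, 1], 0],
    [18, [0, 0, 0], 0],
  ],
)

```text
t: 13.78
tool_pos: [0.5037, -0.1714, 0.3667]
orientation: [-2.218, -2.225, 0.0]
force: [-0.5, -1.0, -5.7]
opening: 0.0213
```

>>> apply_moves(
  deltas=[
    [18, [0, 0, 1], 0],
    [18, [0, 0, 0], 0],
  ],
)

```text
t: 14.02
tool_pos: [0.5038, -0.1714, 0.366]
orientation: [2.217, 2.225, 0.0]
force: [0.2, 0.2, -4.2]
opening: 0.0212
```

>>> apply_moves(
  deltas=[
    [18, [0, 0, 0.5], 0],
    [18, [0, 0, 0], 0],
  ],
)

```text
t: 14.28
tool_pos: [0.5039, -0.1714, 0.3658]
orientation: [2.217, 2.225, 0.001]
force: [-1.4, 0.4, -0.0]
opening: 0.0208
```

>>> apply_moves(
  deltas=[
    [26, [0, 0, 0], 0],
    [45, [0, 0, 0], 0],
    [72, [0, 0, 0], 0],
    [72, [0, 0, 0], 0],
    [72, [0, 0, 0], 0],
  ],
)

```text
t: 14.9
tool_pos: [0.5037, -0.1714, 0.3652]
orientation: [2.218, 2.225, -0.0]
force: [0.8, -0.8, -0.3]
opening: 0.0616
```

```bash
python3 - <<'E'
from h import *
t,R,s=tool(); print(s['t'],t,R.round(4),s['force'],s['opening'])
W=viewer.get_calibration('wrist'); im=viewer.read_camera('wrist'); a=viewer.read_camera('scene')
cv2.imwrite('pics/w5.png',np.hstack([im[60:360,150:490],cv2.resize(a[140:260,135:285],(375,300))])); np.savez('w5.npz',im=im,**W)
E
```

```text
14.9 [ 0.50372474 -0.17135333  0.36522134] [[-0.0035  1.     -0.    ]
 [ 1.      0.0035 -0.    ]
 [-0.     -0.     -1.    ]] [ 0.75001545 -0.81303783 -0.30494411] 0.06157569334910397
```

View pics/w5.png

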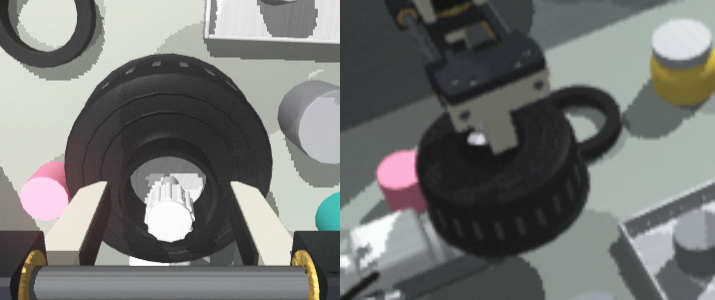

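The cover sits level on the pan, and the open fingers straddle the collar. The knob's top centre is near (323,280), still centred between the jaws.

>>> apply_moves(
  deltas=[
    [72, [0, 0, 0], 0],
    [72, [0, 0, 8], 0],
    [72, [0, 0, 10], 0],
    [72, [0, 0, 5], 0],
    [72, [0, 0, 0], 0],
  ],
  grip_force=15,
)

```text
t: 15.62
tool_pos: [0.5035, -0.1713, 0.3413]
orientation: [-2.217, -2.224, 0.001]
force: [-0.3, -0.7, 0.1]
opening: 0.0719
```

>>> apply_moves(
  deltas=[
    [62, [0, 0, 0], 0],
    [57, [0, 0, 0], 0],
    [54, [0, 0, 0], 0],
    [52, [0, 0, 0], 0],
    [50, [0, 0, 0], 0],
  ],
)

```text
t: 16.25
tool_pos: [0.5037, -0.1714, 0.3424]
orientation: [2.218, 2.225, -0.0]
force: [-2.1, 1.1, 2.2]
opening: 0.053
```

>>> apply_moves(
  deltas=[
    [48, [0, 0, 0], 0],
    [48, [0, 0, 0], 0],
    [48, [0, 0, -2], 0],
    [48, [0, 0, -3], 0],
    [48, [0, 0, -5], 0],
  ],
  grip_force=28,
)

```text
t: 16.88
tool_pos: [0.5036, -0.1712, 0.3519]
orientation: [-2.217, -2.225, 0.0]
force: [0.8, 0.2, -3.4]
opening: 0.0531
```

>>> apply_moves(
  deltas=[
    [48, [0, 0, -10], 0],
    [48, [0, 0, -10], 0],
    [48, [0, 0, -10], 0],
    [48, [0, 0, 0], 0],
  ],
)

```text
t: 17.38
tool_pos: [0.5041, -0.1715, 0.3837]
orientation: [2.216, 2.224, 0.001]
force: [0.4, -0.1, -3.1]
opening: 0.0527
```

>>> apply_moves(
  deltas=[
    [48, [0, 0, -12], 0],
    [48, [0, 0, -18], 0],
    [48, [0, 0, -18], 0],
    [48, [0, 0, -18], 0],
    [48, [0, 0, -14], 0],
  ],
)

```text
t: 18.0
tool_pos: [0.5038, -0.1714, 0.4641]
orientation: [2.217, 2.224, 0.001]
force: [-0.3, 0.4, -3.1]
opening: 0.0524
```

>>> apply_moves(
  deltas=[
    [48, [0, 0, -8], 0],
    [48, [0, 0, -2], 0],
    [48, [0, 0, 0], 0],
    [48, [0, 0, 0], 0],
    [48, [0, 0, 0], 0],
  ],
)

```text
t: 18.62
tool_pos: [0.5036, -0.1714, 0.4717]
orientation: [-2.217, -2.225, 0.001]
force: [-0.0, 1.0, -3.1]
opening: 0.0525
```

```bash
python3 - <<'E'
from h import *
t,R,s=tool(); print(s['t'],t,R.round(4),s['force'],s['wrist_torque'],s['opening'],abs(s['dq']).max())
a=viewer.read_camera('scene'); b=viewer.read_camera('top')
cv2.imwrite('pics/f1.png',np.hstack([cv2.resize(a[60:260,100:350],(500,400)),cv2.resize(b[140:300,340:460],(300,400))]))
E
```

```text
18.625 [ 0.50364731 -0.17135579  0.47166459] [[-3.4e-03  1.0e+00 -8.0e-04]
 [ 1.0e+00  3.4e-03  3.0e-04]
 [ 3.0e-04 -8.0e-04 -1.0e+00]] [-0.03792614  1.0102209  -3.06449659] [-0.08563718  0.0470148  -0.02912218] 0.05254536333534116 0.0024420925253712715
```

View pics/f1.png

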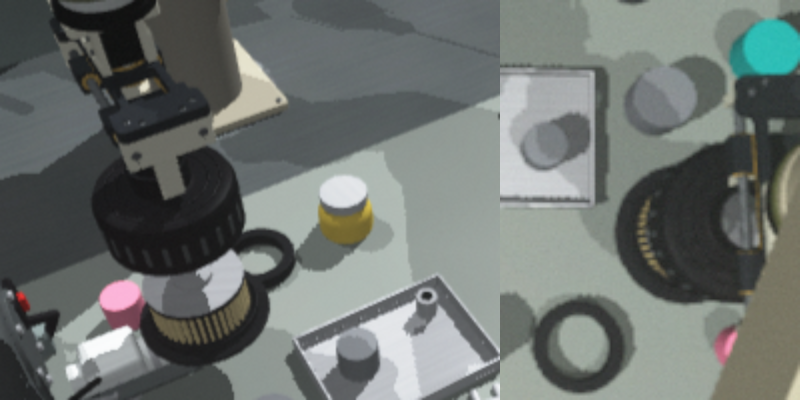

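The insert sits level inside the pan. The cover hangs level above it, lifted about 130 mm, so its rim is at about 0.224 m and the knob top at 0.201 m. The cap is standing in the tray. Handing in.

```bash
python3 -c "
from plant import order; print(order.close_job())"
```

```text
the job is handed in; nothing more can be done
None
```

The filter is refitted and the job was handed in at about 18.7 s of the 61 s allowed.

- **Dust cap:** I took it off the pipe and stood it upright in the empty -y half of the tray. The socket and the look-alikes stayed where they were.
- **Insert and cover:** I carried both together by the knob and set them down gently. The insert touched down when its underside was about 90 mm above the bench, as expected for fully home.
- **Cover:** After letting go of the knob, I gripped the collar and lifted straight up by 130 mm. The wrist read 3.1 N of load after the lift, against 4.4–6 N while carrying both, so only the cover came up.

**Last checks:** In the final picture the insert sits level inside the pan and the cover hangs level and still above it. The rim is about 23 mm above the top of the knob; this comes from the arm's height readings, not the camera.

No check failed. The camera and arm readings disagreed by only 1–2 mm, which is within the 4 mm fit clearance.

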